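# Put the charged pack on the counter scale

## Task

The counter scale is dead. Press the catch of the charger to free its charged battery pack, draw the pack off along the rails, and slide it fully home on the scale's own rails until the scale's catch clicks over it, so that it stays in when you let go. Work with thumb force only: no prying, no ramming, and leave the roll on the pan and the things around where they are.

Things in the scene. Friction and masses are not known exactly. Their poses are not given: they have to be found in the camera images.
- battery: charged battery pack, dark plastic, 80 long (x) x 64 wide x 52 mm high, 0.19-0.31 kg. Origin: centre of underside, z up, x to its nose, which goes in first. Foot 64 wide, 8 high, x -40..+40, nose rounded. Tall grip body x -38..+14; before it a ledge (z 30) with a 5 mm cross ridge at x 27..33 that the catch hooks behind. Starts latched in the charger, origin 2 mm short of the charger's (x -2).
- battery_grip (a point): middle of the pack's grip body, at x -12, z 38 mm of the pack: 46 mm wide across y, 52 mm long, flat ribbed sides up to the top at z 52 mm. Pinch it here across y from above, with fingertips no lower than z 17 mm of the pack (the rail lips, 14 mm high, lie beside it). A firm grip (30 N or more) keeps it from slipping.
- charger: charging dock by the till, fixed, dark low box 188 x 92 mm. Origin: on the counter below a fully pushed-in pack's origin; x = way in (about to the robot's left), z up. Pack rides on a deck 30 mm above the counter. A spring plunger in the stop pushes the pack out (3-5 N): when the catch is pressed, the pack jumps 15-25 mm to -x, past the hook, and stays there on the rails; the catch may then be let go.
- charger_mouth (a point): middle of the mouth of the charger's rails, on the deck, at x -30, z 30 mm of the charger. Rails run from here 70 mm along +x to the stop; their lips hold the pack's foot down, so the pack only goes lengthways, and is free to lift when its nose is outside the mouth (its origin 75 mm or more to -x of the charger's). More than 40 N between pack and charger does damage.
- charger_pad (a point): middle of the top of the ribbed thumb pad (26 x 30 mm) of the charger's catch, at x 70, z 74 mm of the charger, beyond the pack. A rocker pinned at x 46: pad down lifts the hook at its other end off the pack's ridge. Press straight down, about 4-6 N, some 5-6 mm, to a firm end stop. Over 30 N breaks it.
- charger_catch (a joint): angle of the charger's catch, rad: 0 closed, lets the pack go at about 0.2, end stop 0.30; a spring returns it.
- counter_scale: counter scale, fixed, light housing 206 x 282 mm: battery bay at its left, steel pan at its right (158 x 164 mm, top 44 mm up, centre x -8, y -140) with a roll on it, console 86 mm high behind the pan. Origin: on the counter under the bay, below the origin of a fully pushed-in pack if the stop is at its nominal place; x = way in, z up. Bay like the charger's: deck 30 mm up, rails, plunger, catch.
- scale_mouth (a point): middle of the mouth of the scale's rails, on the deck, at x -30, z 30 mm of the scale. Rails: walls 67 mm apart inside, lips 52 mm apart and 9.5 mm over the deck, outside 77 mm, 14 mm high. Guides flare from 67 to 80 mm at x -48. Open deck from x -86 to the mouth: set the pack down flat there, nose before the guides, and slide it in. Pack against rails, catch or stop: 30 N at most.
- scale_stop (a point): nominal hard stop for the pack's nose, at x 40, z 34 mm of the scale. Stop, plunger and catch are one unit screwed down in slots: it really sits up to 14 mm further in or out, not measured. Push by feel: 3-10 N over the last 16 mm, a drop of some N at the click, then the hard stop within 2 mm: halt when the push there passes about 14 N. Let go: latched, it stays; if not, it is thrown back 14 mm.
- kaiser: round bread roll, 98 x 92 x 66 mm, loose on the scale's pan; leave it there. Origin: centre of its underside.
- timer: small red kitchen timer, 62 x 70 x 70 mm, loose on the counter behind; leave it. Origin: centre of its underside. Beyond it the glass top of the bread display overhangs the counter 0.39 m up, from world x 0.63 on, on the side y < -0.05 m: keep arm and wrist clear of it, also on the way to the charger.
- marker: marker pen, 17 x 135 x 16 mm, lying loose near the front edge of the counter; leave it. Origin: centre of its underside.

How it is judged (in metres and radians):
On the way, in this order (a step that is already met when the one before it is completed fails the run):
1. the charger's catch is pressed down (value of joint charger_catch above 0.15 rad), for 0.03 s.
2. the pack is drawn clear of the charger's rails (x of battery in the frame of charger below -0.07 m), for 0.05 s.
3. the pack is pushed home on the scale against its plunger (x of battery in the frame of counter_scale above -0.019 m and z of battery in the frame of counter_scale between 0.027 and 0.034 m and y of battery in the frame of counter_scale between -0.005 and 0.005 m and angle between the x axis of battery and the x axis of counter_scale, either way round below 0.08 rad and contact force between battery and counter_scale above 6 N), for 0.2 s.
At the end, for the whole second after the job is handed in: The pack lies flat on the scale's rails in line with them (0.08 rad), at most 19 mm short of the scale's origin along the way in and 5 mm off sideways, held there by the catch under the plunger's pressure (over 6 N between pack and scale; an unlatched one has none), at rest, not held (all of step 3 and linear speed of battery below 0.01 m/s and contact force between battery and the fingers below 0.1 N); the robot touches nothing.
It fails at once if the charger or its catch is pressed with more than 30 N by the gripper (contact force between the fingers and charger above 30 N).
It fails at once if the pack is pushed, pulled or pried against the charger with more than 40 N (contact force between battery and charger above 40 N).
It fails at once if the pack is pushed, pried or rammed against the stop, catch or rails of the scale with more than 30 N (contact force between battery and counter_scale above 30 N).
It fails at once if the roll on the pan is knocked more than 25 mm from its place (distance of kaiser from where it was at the start of the episode above 0.025 m).
It fails at once if the kitchen timer or the marker is moved more than 25 mm (distance of any of timer, marker from where it was at the start of the episode above 0.025 m).
It also fails if it takes over 72 s, if anything falls off the work surface, if the arm or the gripper's body presses on something with over 40 N, if the wrist force passes 120 N, or if a joint passes its speed limit or range.

## Robot

A 6-joint arm with a two-finger parallel gripper is mounted at the origin on a cart in front of the work surface, level with it; the furniture and walls round the work are solid. World frame = base frame: x ahead of the robot, y to its left, z up, the work surface at z = 0. Lengths are in mm, angles in rad, forces in N, time in s.
With the tool pointing down it reaches from about 275 to 750 mm from the base axis. Payload 10.2 kg.
Tool frame: the origin (TCP) lies at the centre of the arm's flange, where the gripper is bolted on; the fingertips stand ctrl.tip_reach ahead of it and the grasp point (between the pads) lies 155 mm ahead of it (ctrl.tip_reach is the distance from the TCP to the fingertips, in mm); z points along the fingers, y is the direction in which the jaws open and shut (so a half turn about z gives the same grasp; the last joint's range is limited). The gripper opens to 85 mm and grips with 20 to 120 N. Pads are 22 mm wide; open, the fingers measure 114 mm over their backs; the gripper's body (76 mm by 85 mm) begins 54 mm behind the grasp point. The pads swing forward as they close: fully open they stand 13 mm farther back than shut.
Start: joints at [-1.506, 0.313, 1.498, -0, 1.331, -0.223], TCP at [149.005, -503.418, 404.694] pointing down, gripper open.
Joint ranges: [-2.94, 2.94], [-0.97, 2.17], [0.19, 2.56], [-1.23, 4.37], [0.02, 3.11], [-2.88, 2.88]. Speed limits (rad/s): [2.39, 2.39, 3.01, 3.14, 3.14, 3.14].

## Interface

Orientations are given as a unit quaternion [w, x, y, z].
In Python, from rig import ctrl, viewer gives the robot as it stands.
- The arm moves only by the tool drive_tool, never from a script. Its argument "rows" is a list that holds one entry, the list of rows, each a list of 6 numbers: the shift along the world's x, y, z normalised to -1 to 1, where 1 is 0.1 m, then the turn, a rotation vector about the world's x, y, z normalised to -1 to 1, where 1 is 90 degrees. A call has 1 to 10 rows; each row is the pose to reach, as a shift and turn from the pose measured when the call began; what a row does not reach only later rows make up. A row lasts 1/8 s, in which the tool goes at most 62.5 mm and 10.7 degrees, less where a joint would pass 70% of its speed; a pose out of reach is approached as far as the arm can. A call with a number of a shift or a turn outside -1 to 1 is refused whole. A call with a gripper value outside its range is refused whole. "fingers" is the opening, from -1 (shut) to 1 (fully open), set as the call begins (left out, the last holds). The fingers move at their own pace and stop on an object; "force" is the grip in N (left out, the last holds). Time passes only in rows, so rows that repeat a pose let the fingers close. It gives the time, the measured TCP pose, the force and the opening at its end, in the units of the state.
- ctrl.sense(): the state, without advancing time (a new reading comes with each control period).
- viewer.capture(name): name is "scene" or "top" or "wrist"; returns the picture (400x640x3 uint8, red, green, blue); there is no depth.
- viewer.calibration(name): a dict with "mtx" (3x3 intrinsics, pixels), "dist_coeffs" ([k1, k2, p1, p2, k3] as OpenCV has them; the pictures are not rectified), "extrinsics" (4x4, takes a point from camera to world coordinates). Camera axes: x right, y up, looking along -z (the intrinsics and any distortion apply to the point x, -y, -z); pixel columns grow to the right and rows downward; lengths in mm; the calibration is good to about 2 mm. A picture is of the moment at which its call begins: read the wrist's pose just before it. calibration takes no time and is no camera call; for the wrist camera it gives the pose at the moment of the call.
- ctrl.finish_job(): hands the job in, once; it reports no verdict.
The state is a dict: "time_s": time; "joints": joint angles; "dq": joint speeds; "tau": joint torques, N m; "eef_pos": TCP position; "ee_rot": TCP orientation; "force": force on the tool from outside, world axes, zero at the start; "wrist_torque": the same for the moment, N m; "grip_width": opening from 0.0 (shut) to 1.0 (fully open).
Only numpy, scipy, OpenCV 4.12 (cv2) and the standard library are available. Lean on these libraries where they do the work, as an engineer would, in place of code of your own. Each camera call takes 0.05 s, during which the arm holds its last target.

## Working session

There is one attempt and no reset: what is moved stays moved. The work goes in short steps, Python scripts to look and compute and a tool call to move; the robot and the scene stay as the last step left them, time stands still between calls to the robot, and variables do not carry over. Pictures are saved under pics/ and viewed, and the job is handed in when it is done.

Besides the shell and the picture viewer there is one more tool, called after "Request:" as a command line: name --argument value ..., lists and objects as JSON in quotes. drive_tool: Moves the arm, as the interface text tells. Scaled input: -1 to 1 covers 0.1 m each way for a shift and 90 degrees each way for a turn. Its arguments: {"type":"object","properties":{"rows":{"type":"array","items":{"type":"array","items":{"type":"array","items":{"type":"number"}}}},"fingers":{"type":"number"},"force":{"type":"number"}},"required":["rows"]}

```bash
ls; mkdir -p pics; python3 - <<'E'
from rig import ctrl, viewer
import cv2,numpy as np
print(ctrl.sense(), ctrl.tip_reach)
for n in ["scene","top","wrist"]:
    c=viewer.calibration(n); print(n,np.round(c["mtx"],1).tolist(),c["dist_coeffs"],np.round(c["extrinsics"],3).tolist())
    cv2.imwrite(f"pics/{n}0.png",viewer.capture(n)[:,:,::-1])
E
```

```text
pics
{'time_s': 0.0, 'joints': array([-1.50644516e+00,  3.13433133e-01,  1.49844668e+00,  2.07283452e-05,
        1.33098305e+00, -2.23410944e-01]), 'dq': array([ 0.00077007, -0.00116523,  0.0003154 ,  0.00147515, -0.00060615,
       -0.00147527]), 'tau': array([ 1.54357080e-03, -4.12262714e+01, -2.59740901e+01, -9.70981068e-05,
        4.14212045e-03, -1.28632571e-06]), 'eef_pos': array([ 148.98040615, -503.3746426 ,  404.13995166]), 'ee_rot': array([-6.32293197e-04,  9.89667120e-01,  1.43382666e-01,  6.04904227e-05]), 'force': array([-0.40432577, -0.36803194,  0.96162189]), 'wrist_torque': array([-0.00020083, -0.01651836,  0.02014241]), 'grip_width': 1.0014641274815088} 173.4
scene [[367.3, 0.0, 316.8], [0.0, 367.3, 198.7], [0.0, 0.0, 1.0]] [-0.01105287  0.          0.          0.          0.        ] [[-0.536, 0.441, -0.72, -311.402], [-0.844, -0.274, 0.46, 340.579], [0.005, 0.855, 0.519, 620.523], [0.0, 0.0, 0.0, 1.0]]
top [[509.4, 0.0, 320.9], [0.0, 509.4, 192.4], [0.0, 0.0, 1.0]] [-0.03324734  0.          0.          0.          0.        ] [[-0.018, 0.994, -0.108, 295.87], [-1.0, -0.018, 0.0, -151.756], [-0.002, 0.108, 0.994, 1463.053], [0.0, 0.0, 0.0, 1.0]]
wrist [[275.5, 0.0, 318.3], [0.0, 275.5, 196.9], [0.0, 0.0, 1.0]] [-0.0353491  0.         0.         0.         0.       ] [[0.284, 0.913, 0.292, 223.705], [-0.959, 0.271, 0.085, -481.267], [-0.001, -0.304, 0.953, 373.448], [0.0, 0.0, 0.0, 1.0]]
```

View pics/scene0.png

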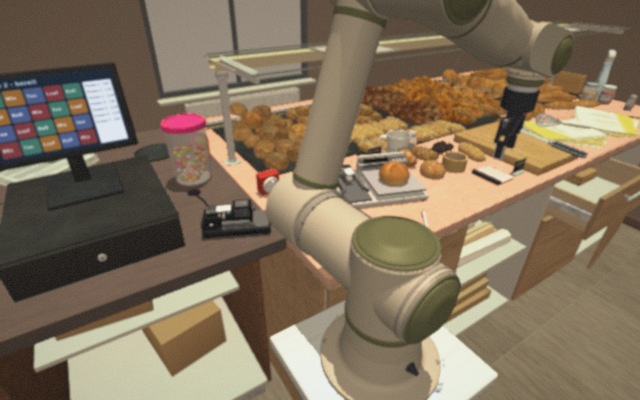

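View pics/top0.png

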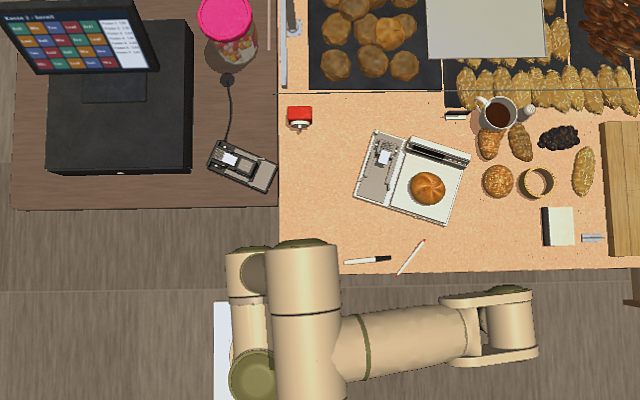

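View pics/wrist0.png

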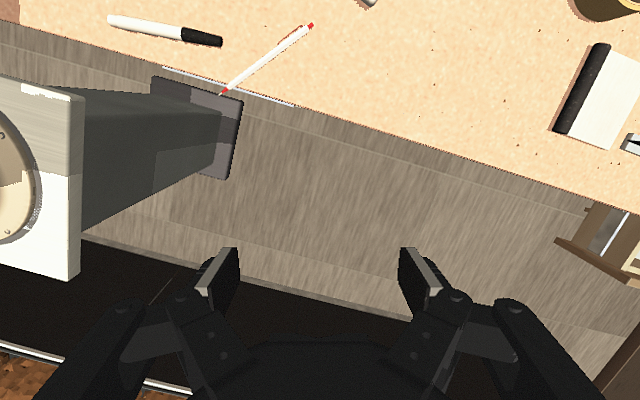

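The top view shows the charger around (243,165), the scale with its bay at about (382,155), the roll at (428,188), the timer at (300,117) and the marker at (368,260). I'll zoom in on the first two.

```bash
cat > h.py <<'E'
from rig import ctrl, viewer
import cv2,numpy as np
np.set_printoptions(precision=3,suppress=True)
def ray(c,uv):
    p=cv2.undistortPoints(np.array([[uv]],float),c["mtx"],np.array(c["dist_coeffs"],float))[0,0]
    E=np.array(c["extrinsics"]); d=E[:3,:3]@np.array([p[0],-p[1],-1.0]); return E[:3,3],d/np.linalg.norm(d)
def onz(c,uv,z):
    o,d=ray(c,uv); return o+d*(z-o[2])/d[2]
def proj(c,P):
    E=np.array(c["extrinsics"]); q=(np.asarray(P,float)-E[:3,3])@E[:3,:3]; q=q*[1,-1,-1]
    return cv2.projectPoints(q.reshape(-1,1,3),np.zeros(3),np.zeros(3),c["mtx"],np.array(c["dist_coeffs"],float))[0][:,0]
E
python3 - <<'E'
import cv2
a=cv2.imread("pics/top0.png")
cv2.imwrite("pics/zc.png",cv2.resize(a[125:200,195:295],None,fx=8,fy=8,interpolation=cv2.INTER_CUBIC))
cv2.imwrite("pics/zs.png",cv2.resize(a[120:235,345:480],None,fx=5.2,fy=5.2,interpolation=cv2.INTER_CUBIC))
E
```

```text
(no output)
```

View pics/zc.png

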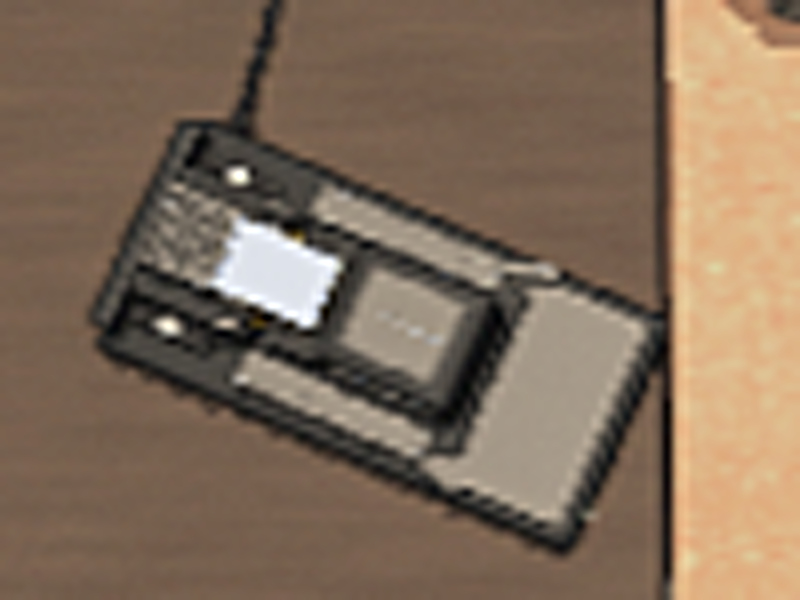

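View pics/zs.png

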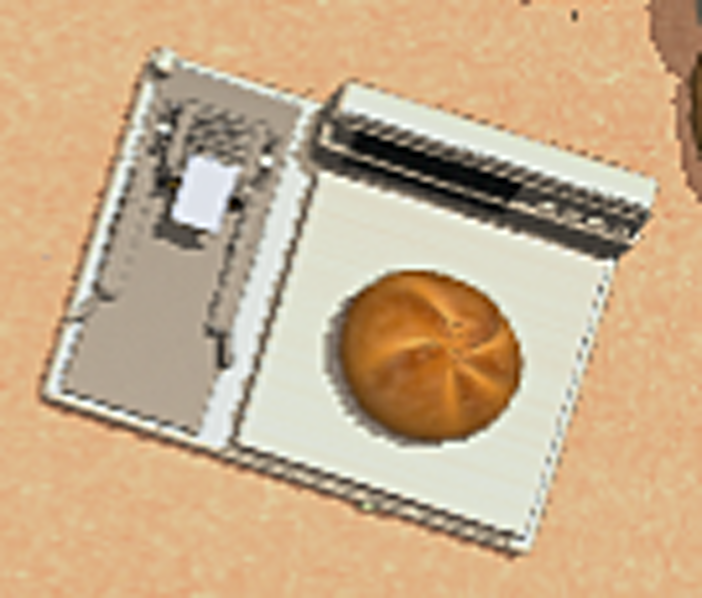

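```bash
python3 - <<'E'
from h import *
c=viewer.calibration("top")
f=lambda p:(p[0]/8+195-.5,p[1]/8+125-.5)
g=lambda p:(p[0]/5.2+345-.5,p[1]/5.2+120-.5)
for n,p,z in [("mouthR",(660,322),30),("mouthL",(568,545),30),("farR",(180,122),30),("farL",(100,340),30),("battop",(405,325),82),("pad",(185,232),74),("white",(278,273),76)]:
    print(n,onz(c,f(p),z))
for n,p,z in [("nearL",(47,398),30),("farL",(160,52),30),("nearR",(523,550),40),("farRbay",(312,105),30),("padw",(203,190),76),("pad",(228,130),74),("deckR",(200,432),30),("roll",(432,352),75)]:
    print(n,onz(c,g(p),z))
E
```

```text
mouthR [532.828 -28.028  30.   ]
mouthL [453.562   5.195  30.   ]
farR [608.565 143.62   30.   ]
farL [530.02  171.785  30.   ]
battop [524.791  55.075  82.   ]
pad [560.135 132.592  74.   ]
white [544.774  99.896  76.   ]
nearL [ 439.43  -243.721   30.   ]
farL [ 630.196 -310.835   30.   ]
nearR [ 351.775 -497.015   40.   ]
farRbay [ 599.    -393.727   30.   ]
padw [ 544.329 -326.349   76.   ]
pad [ 576.888 -340.962   74.   ]
deckR [ 419.396 -326.374   30.   ]
roll [ 455.711 -444.851   75.   ]
```

Request:
drive_tool --rows '[[[0.33,0.5,0,0,0,0.055],[0.66,1,0,0,0,0.11]]]' --fingers -1

```text
time_s: 0.4
eef_pos: [215.4, -402.2, 403.8]
ee_rot: [-0.001, 0.973, 0.229, 0.0]
force: [1.1, -0.5, 0.4]
grip_width: 0.603
```

Request:
drive_tool --rows '[[[0.33,0.5,0,0,0,0.055],[0.66,1,0,0,0,0.11]]]'

```text
time_s: 0.65
eef_pos: [282.1, -300.4, 403.7]
ee_rot: [-0.001, 0.95, 0.313, 0.0]
force: [1.2, 0.1, -0.5]
grip_width: 0.142
```

Request:
drive_tool --rows '[[[0.33,0.5,0,0,0,0.055],[0.66,1,0,0,0,0.11]]]'

```text
time_s: 0.9
eef_pos: [348.7, -198.5, 403.8]
ee_rot: [-0.001, 0.919, 0.395, 0.0]
force: [0.6, -0.7, -0.5]
grip_width: 0.0
```

Request:
drive_tool --rows '[[[0.33,0.5,0,0,0,0.055],[0.66,1,0,0,0,0.11]]]'

```text
time_s: 1.15
eef_pos: [415.4, -96.5, 403.9]
ee_rot: [-0.001, 0.88, 0.474, 0.0]
force: [0.1, -1.0, 1.0]
grip_width: 0.001
```

Request:
drive_tool --rows '[[[0.33,0.5,0,0,0,0.055],[0.66,1,0,0,0,0.11]]]'

```text
time_s: 1.4
eef_pos: [482.1, 5.5, 403.9]
ee_rot: [-0.001, 0.835, 0.55, 0.0]
force: [-0.1, -2.0, 0.2]
grip_width: 0.006
```

Request:
drive_tool --rows '[[[0.2,0.3,-0.3,0,0,0],[0.42,0.64,-0.6,0,0,-0.01],[0.42,0.64,-0.6,0,0,-0.01]]]'

```text
time_s: 1.78
eef_pos: [524.4, 71.3, 341.3]
ee_rot: [-0.002, 0.839, 0.544, -0.002]
force: [-0.8, -0.9, -0.0]
grip_width: 0.003
```

```bash
python3 - <<'E'
from h import *
import pickle
c=viewer.calibration("wrist"); a=viewer.capture("wrist")[:,:,::-1]
pickle.dump((c,a),open("w1.pkl","wb"))
cv2.imwrite("pics/w1.png",a)
cv2.imwrite("pics/w1z.png",cv2.resize(a[60:260,190:450],None,fx=3,fy=3,interpolation=cv2.INTER_CUBIC))
print(ctrl.sense()['eef_pos'])
E
```

```text
[524.214  70.167 342.848]
```

View pics/w1.png

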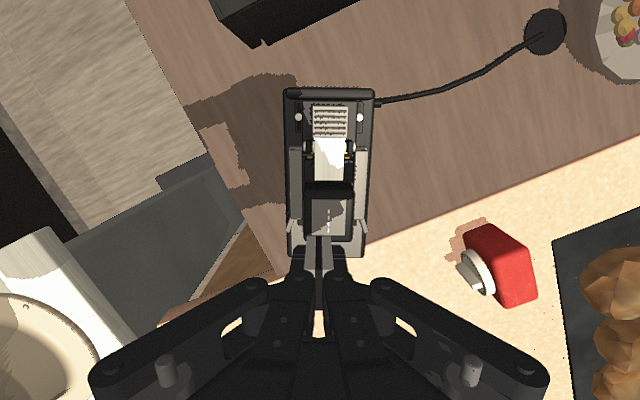

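View pics/w1z.png

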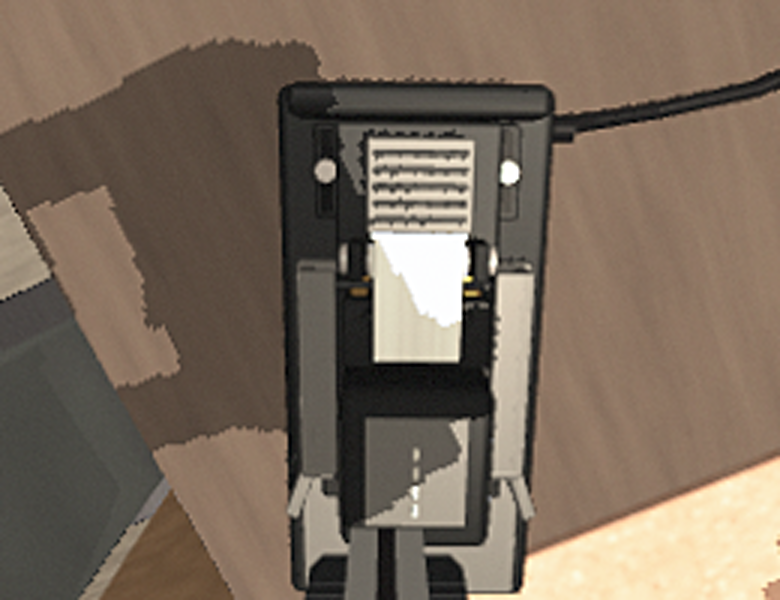

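The charger is nearly upright in the wrist view: pad at about (330,122), pack top at (329,217), rail lips on both sides.

```bash
python3 - <<'E'
from h import *
import pickle
c,a=pickle.load(open("w1.pkl","rb"))
f=lambda p:(p[0]/3+190-.33,p[1]/3+60-.33)
P={}
for n,p,z in [("padFL",(368,138),74),("padFR",(474,138),74),("padNL",(370,233),74),("padNR",(470,233),74),
 ("lipFL",(299,262),44),("lipFR",(534,265),44),("lipNL",(303,475),44),("lipNR",(527,480),44),("lipiFL",(337,262),44),("lipiFR",(497,265),44),("lipiNL",(334,475),44),("lipiNR",(493,480),44),
 ("batFL",(366,417),82),("batFR",(467,417),82),("batNL",(364,527),82),("batNR",(467,527),82),("scrL",(325,172),45),("scrR",(509,172),45),("labNL",(373,362),76),("labNR",(460,362),76)]:
    P[n]=onz(c,f(p),z); print(n,P[n])
m=lambda *k:np.mean([P[i] for i in k],0)
print("pad",m("padFL","padFR","padNL","padNR"), "w",np.linalg.norm(P["padFL"]-P["padFR"]),"l",np.linalg.norm(P["padFL"]-P["padNL"]))
print("bat",m("batFL","batFR","batNL","batNR"),np.linalg.norm(P["batFL"]-P["batFR"]),np.linalg.norm(P["batFL"]-P["batNL"]))
F=m("lipFL","lipFR");N=m("lipNL","lipNR");d=F-N
print("lips far",F,"near",N,"len",np.linalg.norm(d),"ang",np.degrees(np.arctan2(d[1],d[0])),"w",np.linalg.norm(P["lipFL"]-P["lipFR"]),np.linalg.norm(P["lipNL"]-P["lipNR"]),np.linalg.norm(P["lipiFL"]-P["lipiFR"]))
for k in ["L","R"]:
    for t in ["lip","lipi"]:
        d=P[t+"F"+k]-P[t+"N"+k]; print(t,k,np.degrees(np.arctan2(d[1],d[0])))
E
```

```text
padFL [551.281 147.35   74.   ]
padFR [577.677 135.614  74.   ]
padNL [541.255 123.859  74.   ]
padNR [566.967 112.438  74.   ]
lipFL [514.812 122.439  44.   ]
lipFR [583.291  90.978  44.   ]
lipNL [484.031  55.686  44.   ]
lipNR [554.479  22.435  44.   ]
lipiFL [525.948 117.473  44.   ]
lipiFR [572.434  95.781  44.   ]
lipiNL [493.891  51.327  44.   ]
lipiNR [543.664  27.235  44.   ]
batFL [518.986  76.998  82.   ]
batFR [545.836  65.096  82.   ]
batNL [503.861  45.2    82.   ]
batNR [532.493  32.528  82.   ]
scrL [534.39  144.225  45.   ]
scrR [586.424 121.092  45.   ]
labNL [526.884  89.852  76.   ]
labNR [550.123  79.544  76.   ]
pad [559.295 129.815  74.   ] w 28.887600620611934 l 25.54110355296731
bat [525.294  54.955  82.   ] 29.37032501003438 35.21225902281762
lips far [549.051 106.709  44.   ] near [519.255  39.061  44.   ] len 73.91972780706723 ang 66.22827618650383 w 75.3604446449628 77.90059553320415 51.2981933204942
lip L 65.24495647906362
lipi L 64.14340276153969
lip R 67.2004373002367
lipi R 67.231252347766
```

Request:
drive_tool --rows '[[[0.18,0.3,-0.4,0,0,0],[0.35,0.6,-0.8,0,0,0],[0.35,0.6,-0.8,0,0,0],[0.35,0.6,-0.8,0,0,0]]]'

```text
time_s: 2.33
eef_pos: [559.4, 129.1, 264.5]
ee_rot: [-0.0, 0.839, 0.544, -0.0]
force: [0.2, -0.2, 0.5]
grip_width: -0.002
```

```bash
python3 - <<'E'
from h import *
a=viewer.capture("wrist")[:,:,::-1]
cv2.imwrite("pics/w2z.png",cv2.resize(a[100:350,190:450],None,fx=2.4,fy=2.4,interpolation=cv2.INTER_CUBIC))
s=ctrl.sense();print(s['eef_pos'],s['force'],s['joints'])
E
```

```text
[559.341 129.041 264.865] [-0.257 -0.657 -0.746] [0.023 0.56  1.516 0.001 1.066 0.444]
```

View pics/w2z.png

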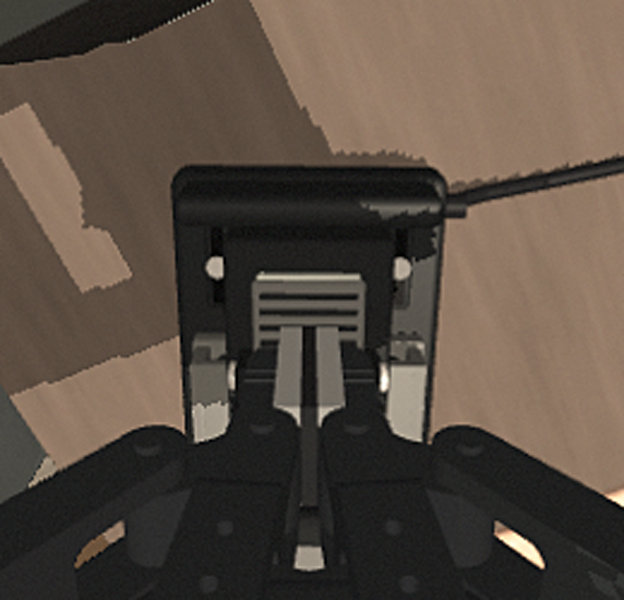

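The closed fingertips are centred over the ribbed pad, so I'm pressing in small steps.

Request:
drive_tool --rows '[[[0,0,-0.08,0,0,0],[0,0.01,-0.15,0,0,0],[0,0.01,-0.16,0,0,0],[0,0.01,-0.16,0,0,0]]]'

```text
time_s: 2.88
eef_pos: [559.3, 130.0, 248.9]
ee_rot: [-0.0, 0.839, 0.544, 0.0]
force: [-0.0, -0.4, 0.4]
grip_width: 0.003
```

Request:
drive_tool --rows '[[[0,0,-0.01,0,0,0],[0,0,-0.02,0,0,0],[0,0,-0.02,0,0,0]]]'

```text
time_s: 3.25
eef_pos: [559.4, 130.1, 247.2]
ee_rot: [-0.0, 0.839, 0.544, 0.001]
force: [-0.6, 1.5, 2.5]
grip_width: 0.003
```

Request:
drive_tool --rows '[[[0,0,-0.01,0,0,0],[0,0,-0.02,0,0,0],[0,0,-0.02,0,0,0]]]'

```text
time_s: 3.62
eef_pos: [559.6, 130.5, 245.9]
ee_rot: [-0.0, 0.839, 0.544, 0.002]
force: [0.4, 2.9, 5.7]
grip_width: 0.0
```

Request:
drive_tool --rows '[[[0,0,-0.01,0,0,0],[0,0,-0.02,0,0,0]]]'

```text
time_s: 3.88
eef_pos: [559.8, 130.9, 244.6]
ee_rot: [-0.0, 0.839, 0.544, 0.002]
force: [-0.5, 4.3, 7.1]
grip_width: 0.002
```

Request:
drive_tool --rows '[[[0,0,-0.01,0,0,0],[0,0,-0.02,0,0,0]]]'

```text
time_s: 4.12
eef_pos: [559.9, 131.3, 243.1]
ee_rot: [-0.0, 0.839, 0.544, 0.003]
force: [-0.1, 4.7, 6.5]
grip_width: 0.001
```

Request:
drive_tool --rows '[[[0,-0.01,-0.01,0,0,0],[0,-0.01,-0.02,0,0,0]]]'

```text
time_s: 4.38
eef_pos: [560.1, 130.7, 242.3]
ee_rot: [-0.0, 0.839, 0.544, 0.005]
force: [-3.5, 5.3, 16.7]
grip_width: 0.002
```

```bash
python3 - <<'E'
from h import *
a=viewer.capture("wrist")[:,:,::-1]
cv2.imwrite("pics/w3.png",a)
t=viewer.capture("top")[:,:,::-1]
cv2.imwrite("pics/t3.png",cv2.resize(t[125:200,195:295],None,fx=8,fy=8,interpolation=cv2.INTER_CUBIC))
s=ctrl.sense();print(s['eef_pos'],s['force'])
E
```

```text
[560.114 130.771 242.45 ] [-3.153  4.999 12.186]
```

View pics/t3.png

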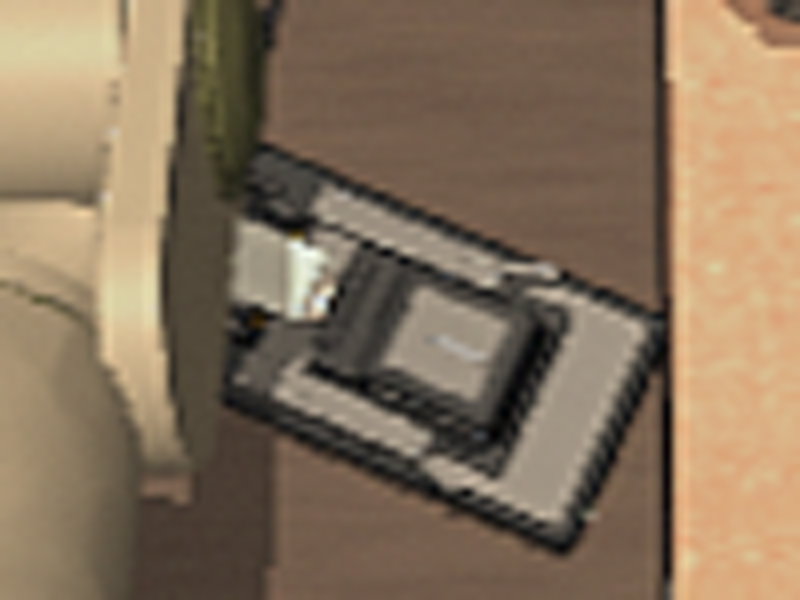

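The pack has jumped out about 16 mm along the rails: its top centre went from (405,325) to (448,345) in the zoom. I'll lift off, open the fingers and move over the pack.

Request:
drive_tool --rows '[[[0,0,0.2,0,0,0],[0,0,0.5,0,0,0],[-0.2,-0.46,0.6,0,0,0],[-0.41,-0.91,0.6,0,0,0],[-0.41,-0.91,0.6,0,0,0],[-0.41,-0.91,0.6,0,0,0]]]' --fingers -1

```text
time_s: 5.22
eef_pos: [519.3, 39.9, 302.3]
ee_rot: [-0.0, 0.839, 0.543, 0.004]
force: [-0.1, 0.0, -0.7]
grip_width: 0.003
```

Request:
drive_tool --rows '[[[0,0,0,0,0,0],[0,0,0,0,0,0],[0,0,0,0,0,0],[0,0,0,0,0,0],[0,0,0,0,0,0],[0,0,0,0,0,0]]]' --fingers 1

```text
time_s: 5.98
eef_pos: [519.3, 39.9, 302.3]
ee_rot: [-0.0, 0.839, 0.543, 0.004]
force: [0.4, 0.5, -0.8]
grip_width: 1.0
```

```bash
python3 - <<'E'
from h import *
s=ctrl.sense();print(s['eef_pos'],s['force'],s['ee_rot'],s['grip_width'],s['time_s'])
import pickle
c=viewer.calibration("wrist");a=viewer.capture("wrist")[:,:,::-1]
pickle.dump((c,a),open("w4.pkl","wb"))
cv2.imwrite("pics/w4z.png",cv2.resize(a[60:320,190:450],None,fx=2.3,fy=2.3,interpolation=cv2.INTER_CUBIC))
E
```

```text
[519.28   39.921 302.307] [ 0.381  0.45  -0.786] [-0.     0.839  0.543  0.004] 0.9995003861942902 5.975
```

View pics/w4z.png

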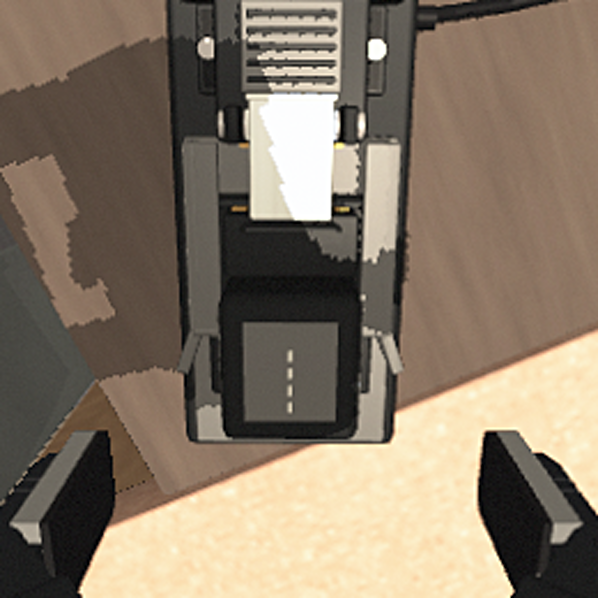

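```bash
python3 - <<'E'
from h import *
import pickle
c,a=pickle.load(open("w4.pkl","rb"))
f=lambda p:(p[0]/2.3+190-.3,p[1]/2.3+60-.3)
L=[onz(c,f(p),82) for p in [(242,322),(337,322),(243,422),(336,422)]]
print(np.array(L),np.mean(L,0))
u=np.array([np.cos(np.radians(66)),np.sin(np.radians(66))]);v=np.array([-u[1],u[0]])
for o in ([531.2,67.2],):
  d=np.mean(L,0)[:2]-o; print("x,y in charger",d@u,d@v)
# body outline sides at top (dark) and lips
for n,pl,pr,z in [("lip out far",(184,140),(400,140),44),("lip out near",(188,332),(399,332),44),("labl",(249,215),(333,218),76),("pad",(243,90),(340,90),74),("body far",(228,295),(354,295),80)]:
  A=onz(c,f(pl),z);B=onz(c,f(pr),z);m=(A+B)/2; d=m[:2]-[531.2,67.2]; print(n,np.linalg.norm(A-B),m,d@u,d@v)
E
```

```text
[[511.618  61.777  82.   ]
 [538.932  49.487  82.   ]
 [496.835  30.191  82.   ]
 [524.981  17.506  82.   ]] [518.091  39.74   82.   ]
x,y in charger -30.417528625543582 0.8065892451497724
lip out far 75.23740857414535 [548.272 104.878  44.   ] 41.36440928858918 -0.27057517761870703
lip out near 80.28534928350142 [519.8    40.276  44.   ] -29.233393267192668 -0.5362175130795386
labl 26.005183917989328 [539.001  84.94   76.   ] 19.37902931133917 0.08893452628906016
pad 28.71734641608342 [554.422 118.811  74.   ] 56.59418947566833 -0.2217665714164394
body far 39.62372374480935 [529.106  62.983  80.   ] -4.703971221749056 0.19793161202892956
```

Request:
drive_tool --rows '[[[0,0,-0.35,-0.003,0.004,0],[0,0,-0.65,-0.003,0.004,0],[0,0,-0.77,-0.003,0.004,0],[0,0,-0.77,-0.003,0.004,0],[0,0,-0.77,-0.003,0.004,0]]]'

```text
time_s: 6.65
eef_pos: [519.6, 39.9, 226.4]
ee_rot: [0.001, 0.839, 0.543, 0.001]
force: [0.1, -0.3, 1.0]
grip_width: 0.997
```

Request:
drive_tool --rows '[[[0,0,0,0,0,0],[0,0,0,0,0,0],[0,0,0,0,0,0],[0,0,0,0,0,0],[0,0,0,0,0,0]]]' --fingers -1 --force 50

```text
time_s: 7.28
eef_pos: [519.6, 40.0, 227.0]
ee_rot: [0.001, 0.839, 0.543, 0.001]
force: [-2.4, 0.6, 5.7]
grip_width: 0.532
```

```bash
python3 - <<'E'
from h import *
s=ctrl.sense();print(s['eef_pos'],s['force'],s['wrist_torque'],s['ee_rot'],s['grip_width'],s['time_s'])
a=viewer.capture("wrist")[:,:,::-1]
cv2.imwrite("pics/w5.png",a)
E
```

```text
[519.581  39.985 226.99 ] [-2.425  0.573  5.703] [ 0.136  0.453 -0.034] [0.001 0.839 0.543 0.001] 0.5322020012072246 7.275
```

View pics/w5.png

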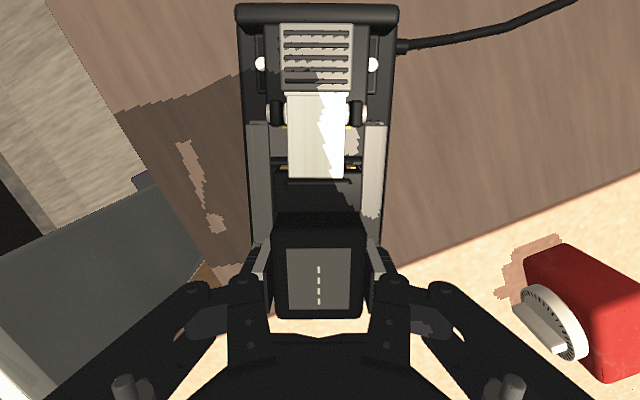

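Grip is good: opening 0.532, about 45 mm, with the pack between the pads. I'm drawing it out in two stages.

Request:
drive_tool --rows '[[[-0.02,-0.045,0.003,0,0,0],[-0.06,-0.135,0.003,0,0,0],[-0.1,-0.225,0.003,0,0,0]]]'

```text
time_s: 7.7
eef_pos: [509.2, 16.7, 227.1]
ee_rot: [0.001, 0.839, 0.543, 0.001]
force: [0.1, -0.4, -2.7]
grip_width: 0.529
```

Request:
drive_tool --rows '[[[-0.06,-0.135,0,0,0,0],[-0.12,-0.27,0,0,0,0],[-0.175,-0.395,0,0,0,0],[-0.175,-0.395,0,0,0,0]]]'

```text
time_s: 8.2
eef_pos: [491.4, -23.7, 227.2]
ee_rot: [0.001, 0.84, 0.543, 0.001]
force: [0.2, 0.3, -2.0]
grip_width: 0.527
```

```bash
python3 - <<'E'
from h import *
s=ctrl.sense();print(s['eef_pos'],s['force'],s['wrist_torque'],s['ee_rot'],s['grip_width'],s['time_s'])
a=viewer.capture("wrist")[:,:,::-1]
cv2.imwrite("pics/w6.png",a)
E
```

```text
[491.429 -23.681 227.161] [ 0.22   0.251 -2.023] [-0.025  0.005 -0.012] [0.001 0.84  0.543 0.001] 0.5266507698069357 8.2
```

View pics/w6.png

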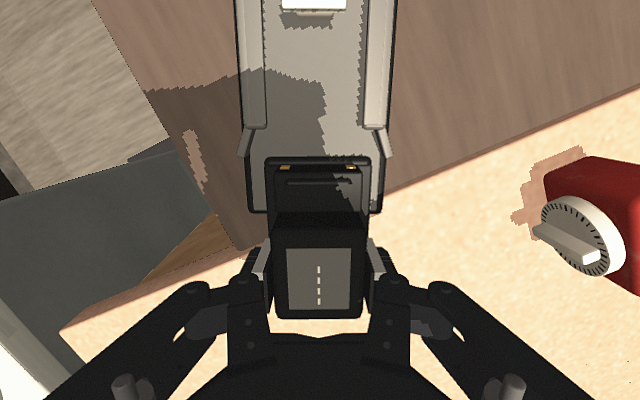

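The pack is clear of the charger mouth with its nose at row 160, before the rails. I'll lift, turn, and carry it to the scale.

Request:
drive_tool --rows '[[[-0.05,-0.1,0.4,0,0,0],[-0.1,-0.2,0.8,0,0,-0.05],[-0.15,-0.5,1,0,0,-0.15],[-0.2,-0.9,1,0,0,-0.25],[-0.25,-1,1,0,0,-0.3]]]'

```text
time_s: 8.88
eef_pos: [466.5, -124.5, 327.4]
ee_rot: [0.001, 0.944, 0.33, 0.001]
force: [-0.1, 0.5, -3.1]
grip_width: 0.529
```

Request:
drive_tool --rows '[[[-0.05,-0.4,0,0,0,-0.1],[-0.15,-0.8,0,0,0,-0.2],[-0.25,-1,0,0,0,-0.32]]]'

```text
time_s: 9.25
eef_pos: [441.3, -225.9, 327.3]
ee_rot: [0.002, 0.997, 0.082, 0.001]
force: [0.1, 0.0, -2.1]
grip_width: 0.528
```

Request:
drive_tool --rows '[[[-0.15,-0.3,0,0,0,-0.1],[-0.29,-0.56,0,0,0,-0.2],[-0.29,-0.56,0,0,0,-0.327],[-0.29,-0.56,0,0,0,-0.327],[-0.29,-0.56,0,0,0,-0.327]]]'

```text
time_s: 9.88
eef_pos: [412.6, -281.4, 327.3]
ee_rot: [0.002, 0.985, -0.172, 0.0]
force: [0.2, 0.9, -2.4]
grip_width: 0.528
```

```bash
python3 - <<'E'
from h import *
import pickle
s=ctrl.sense();print(s['eef_pos'],s['force'],s['wrist_torque'],s['ee_rot'],s['grip_width'],s['time_s'])
c=viewer.calibration("wrist");a=viewer.capture("wrist")[:,:,::-1]
pickle.dump((c,a),open("w7.pkl","wb"))
cv2.imwrite("pics/w7.png",a)
cv2.imwrite("pics/w7z.png",cv2.resize(a[0:250,200:460],None,fx=2.4,fy=2.4,interpolation=cv2.INTER_CUBIC))
E
```

```text
[ 412.588 -281.432  327.323] [ 0.166  0.875 -2.395] [-0.014  0.009 -0.045] [ 0.002  0.985 -0.172  0.   ] 0.5284777951481267 9.875
```

View pics/w7.png

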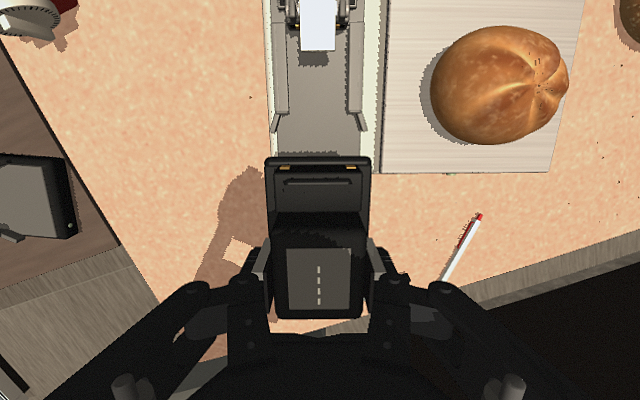

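View pics/w7z.png

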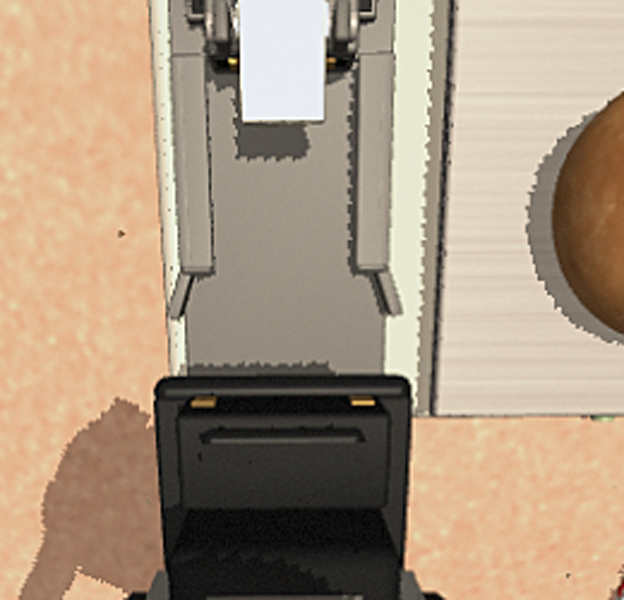

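```bash
python3 - <<'E'
from h import *
import pickle
c,a=pickle.load(open("w7.pkl","rb"))
f=lambda p:(p[0]/2.4+200-.3,p[1]/2.4-.3)
P={n:onz(c,f(p),z) for n,p,z in [("LoF",(173,54),44),("LiF",(204,54),44),("LoN",(178,270),44),("LiN",(212,270),44),("RiF",(358,54),44),("RoF",(393,54),44),("RiN",(357,268),44),("RoN",(390,268),44),("gL",(176,317),44),("gR",(397,313),44),("labL",(240,122),76),("labR",(324,122),76)]}
for k in P: print(k,P[k])
n=lambda a,b:np.linalg.norm(P[a]-P[b])
print("out",n("LoF","RoF"),n("LoN","RoN"),"in",n("LiF","RiF"),n("LiN","RiN"),"guides",n("gL","gR"),"len",n("LiF","LiN"),n("RiF","RiN"))
for a,b in [("LoF","LoN"),("LiF","LiN"),("RiF","RiN"),("RoF","RoN")]:
    d=P[a]-P[b]; print(np.degrees(np.arctan2(d[1],d[0])))
F=np.mean([P[k] for k in ("LoF","LiF","RoF","RiF")],0);N=np.mean([P[k] for k in ("LoN","LiN","RoN","RiN")],0)
d=F-N; th=np.arctan2(d[1],d[0]); print("F",F,"N",N,np.degrees(th),np.linalg.norm(d))
u=np.array([np.cos(th),np.sin(th)])
print("origin",N[:2]+30*u, "label",(P["labL"]+P["labR"])/2,"guides",(P["gL"]+P["gR"])/2)
# pack nose edge at world z (pack underside)
z0=327.3-227+30
for nm,l,r,h in [("ridge front",(200,440),(368,440),35),("nose top foot",(157,383),(409,383),8),("foot L/R low",(168,590),(405,590),8)]:
    A=onz(c,f(l),z0-0+h-0);B=onz(c,f(r),z0+h); print(nm,A,B,np.linalg.norm(A-B),(A+B)/2,np.degrees(np.arctan2((A-B)[0],-(A-B)[1])))
E
```

```text
LoF [ 562.676 -296.464   44.   ]
LiF [ 559.074 -306.31    44.   ]
LoN [ 496.795 -271.304   44.   ]
LiN [ 492.538 -283.025   44.   ]
RiF [ 541.482 -355.298   44.   ]
RoF [ 537.542 -366.482   44.   ]
RiN [ 475.202 -333.258   44.   ]
RoN [ 471.13 -344.67   44.  ]
gL [ 481.422 -264.152   44.   ]
gR [ 454.806 -342.356   44.   ]
labL [ 528.973 -309.967   76.   ]
labR [ 520.385 -333.863   76.   ]
out 74.3924633088753 77.7255750637648 in 52.05047012701299 53.14016025844057 guides 82.60929873847871 len 70.4933407687838 69.84860108372777
-20.90178283980009
-19.288317704903537
-18.39342495911922
-18.181821440776208
F [ 550.193 -331.138   44.   ] N [ 483.916 -308.064   44.   ] -19.19542318334935 70.17888707066214
origin [ 512.248 -317.928] label [ 524.679 -321.915   76.   ] guides [ 468.114 -303.254   44.   ]
ridge front [ 459.055 -280.318  165.3  ] [ 447.337 -312.769  165.3  ] 34.50221408145502 [ 453.196 -296.543  165.3  ] 160.1455490162623
nose top foot [ 470.251 -270.2    138.3  ] [ 449.611 -327.414  138.3  ] 60.82381037020552 [ 459.931 -298.807  138.3  ] 160.16348391111293
foot L/R low [ 418.118 -251.083  138.3  ] [ 396.568 -310.575  138.3  ] 63.27500307030131 [ 407.343 -280.829  138.3  ] 160.0878875556493
```

Rails measure 52 mm inside, 77 mm outside and 70 mm long, all as given. The pack nose is at scale x of about -55, lateral error about 0.5 mm. I'll lower it onto the open deck.

Request:
drive_tool --rows '[[[0,0,-0.3,0,0,0.006],[0,-0.005,-0.6,0,0,0.006],[0,-0.005,-0.85,0,0,0.006],[0,-0.005,-0.96,0,0,0.006],[0,-0.005,-0.96,0,0,0.006],[0,-0.005,-0.96,0,0,0.006]]]'

```text
time_s: 10.68
eef_pos: [412.8, -282.1, 232.3]
ee_rot: [0.002, 0.986, -0.167, 0.001]
force: [-0.6, -1.1, -1.9]
grip_width: 0.531
```

Request:
drive_tool --rows '[[[0,0,-0.015,0,0,0],[0,0,-0.03,0,0,0],[0,0,-0.03,0,0,0]]]'

```text
time_s: 11.05
eef_pos: [412.8, -282.1, 229.3]
ee_rot: [0.002, 0.986, -0.167, 0.001]
force: [-0.4, 0.1, -1.8]
grip_width: 0.531
```

```bash
python3 - <<'E'
from h import *
import pickle
s=ctrl.sense();print(s['eef_pos'],s['force'],s['wrist_torque'],s['ee_rot'],s['grip_width'],s['time_s'])
c=viewer.calibration("wrist");a=viewer.capture("wrist")[:,:,::-1]
pickle.dump((c,a),open("w8.pkl","wb"))
cv2.imwrite("pics/w8z.png",cv2.resize(a[0:250,200:460],None,fx=2.4,fy=2.4,interpolation=cv2.INTER_CUBIC))
E
```

```text
[ 412.835 -282.097  229.313] [-0.424  0.12  -1.765] [ 0.042 -0.011  0.019] [ 0.002  0.986 -0.167  0.001] 0.5314575658633935 11.05
```

View pics/w8z.png

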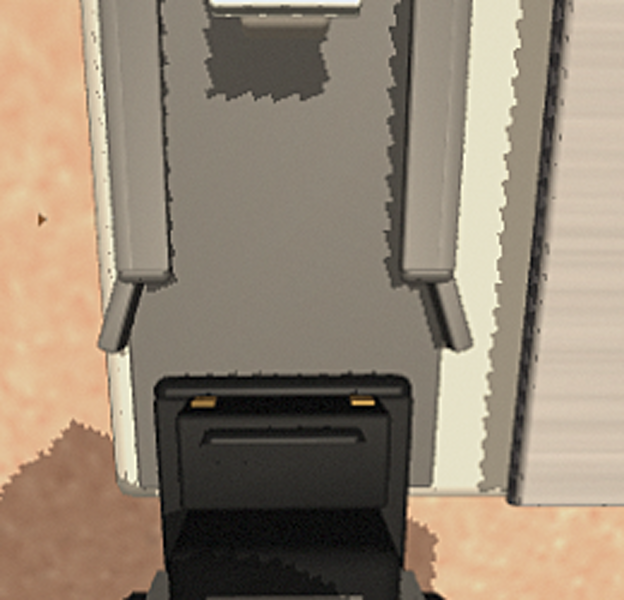

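Request:
drive_tool --rows '[[[0,-0.01,-0.01,0,0,0],[0,-0.01,-0.02,0,0,0],[0,-0.01,-0.025,0,0,0],[0,-0.01,-0.025,0,0,0]]]'

```text
time_s: 11.6
eef_pos: [412.8, -283.1, 227.0]
ee_rot: [0.002, 0.986, -0.167, 0.001]
force: [-1.2, -0.4, 2.7]
grip_width: 0.526
```

Request:
drive_tool --rows '[[[0.04,-0.014,0.004,0,0,0],[0.1,-0.035,0.004,0,0,0],[0.16,-0.056,0.004,0,0,0],[0.22,-0.077,0.004,0,0,0],[0.22,-0.077,0.004,0,0,0]]]'

```text
time_s: 12.22
eef_pos: [435.2, -290.9, 227.3]
ee_rot: [0.002, 0.986, -0.167, 0.001]
force: [0.0, 0.7, -2.8]
grip_width: 0.529
```

```bash
python3 - <<'E'
from h import *
s=ctrl.sense();print(s['eef_pos'],s['force'],s['wrist_torque'],s['ee_rot'],s['grip_width'],s['time_s'])
a=viewer.capture("wrist")[:,:,::-1]
cv2.imwrite("pics/w9z.png",cv2.resize(a[0:250,200:460],None,fx=2.4,fy=2.4,interpolation=cv2.INTER_CUBIC))
E
```

```text
[ 435.212 -290.89   227.253] [ 0.026  0.723 -2.8  ] [ 0.03   0.052 -0.035] [ 0.002  0.986 -0.167  0.001] 0.5292996854326133 12.225
```

View pics/w9z.png

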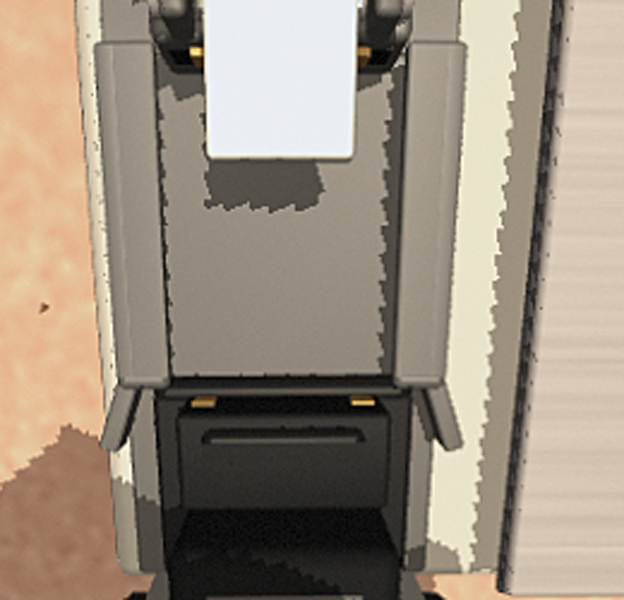

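The nose is just at the mouth, centred between the lips (mid 282 against the pack's 283 px).

Request:
drive_tool --rows '[[[0.04,-0.014,0,0,0,0],[0.09,-0.032,0,0,0,0],[0.14,-0.049,0,0,0,0],[0.16,-0.056,0,0,0,0],[0.16,-0.056,0,0,0,0]]]'

```text
time_s: 12.9
eef_pos: [451.0, -296.4, 227.1]
ee_rot: [0.002, 0.986, -0.167, 0.001]
force: [-0.6, -1.0, -2.3]
grip_width: 0.531
```

Request:
drive_tool --rows '[[[0.04,-0.014,0,0,0,0],[0.09,-0.032,0,0,0,0],[0.14,-0.049,0,0,0,0],[0.16,-0.056,0,0,0,0],[0.16,-0.056,0,0,0,0]]]'

```text
time_s: 13.52
eef_pos: [467.1, -302.0, 227.1]
ee_rot: [0.002, 0.986, -0.167, 0.001]
force: [1.0, -0.3, -2.4]
grip_width: 0.528
```

```bash
python3 - <<'E'
from h import *
s=ctrl.sense();print(s['eef_pos'],s['force'],s['wrist_torque'],s['ee_rot'],s['grip_width'],s['time_s'])
a=viewer.capture("wrist")[:,:,::-1]
cv2.imwrite("pics/w10z.png",cv2.resize(a[0:250,200:460],None,fx=2.4,fy=2.4,interpolation=cv2.INTER_CUBIC))
p=s['eef_pos']; print("pack x", p[0]*.944-p[1]*.330-588.4+11.2)
E
```

```text
[ 467.133 -301.997  227.1  ] [ 0.999 -0.324 -2.368] [ 0.005 -0.013  0.016] [ 0.002  0.986 -0.167  0.001] 0.5281702676078787 13.525
pack x -36.56747929350176
```

View pics/w10z.png

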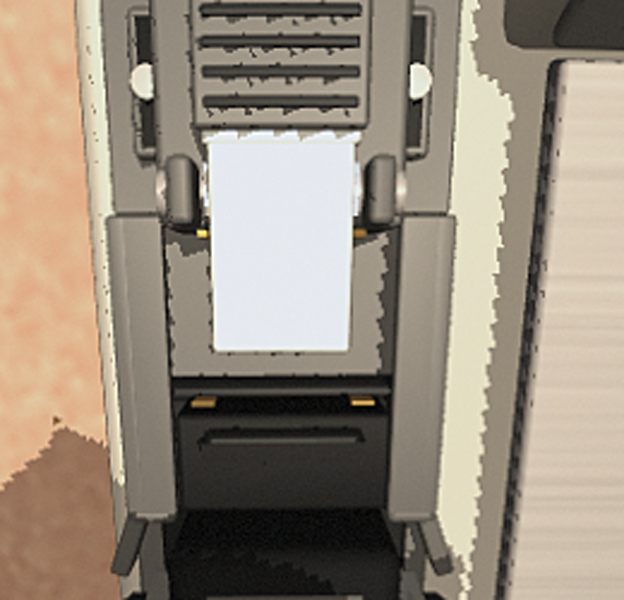

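Request:
drive_tool --rows '[[[0.03,-0.01,0,0,0,0],[0.06,-0.021,0,0,0,0],[0.06,-0.021,0,0,0,0]]]'

```text
time_s: 13.95
eef_pos: [473.2, -304.1, 227.1]
ee_rot: [0.002, 0.986, -0.167, 0.001]
force: [-0.3, -0.1, -1.8]
grip_width: 0.527
```

Request:
drive_tool --rows '[[[0.02,-0.007,0,0,0,0],[0.04,-0.014,0,0,0,0],[0.04,-0.014,0,0,0,0]]]'

```text
time_s: 14.32
eef_pos: [477.3, -305.6, 227.1]
ee_rot: [0.002, 0.986, -0.167, 0.001]
force: [0.3, -0.1, -2.2]
grip_width: 0.528
```

Request:
drive_tool --rows '[[[0.02,-0.007,0,0,0,0],[0.04,-0.014,0,0,0,0],[0.04,-0.014,0,0,0,0]]]'

```text
time_s: 14.7
eef_pos: [481.5, -307.0, 227.1]
ee_rot: [0.002, 0.986, -0.167, 0.001]
force: [0.1, 0.1, -2.0]
grip_width: 0.526
```

Request:
drive_tool --rows '[[[0.02,-0.007,0,0,0,0],[0.04,-0.014,0,0,0,0]]]'

```text
time_s: 14.95
eef_pos: [485.3, -308.4, 227.1]
ee_rot: [0.002, 0.986, -0.167, 0.001]
force: [-5.1, 2.0, 0.4]
grip_width: 0.532
```

The plunger is felt at pack x of about -17, so I'm going on in 2 mm steps.

Request:
drive_tool --rows '[[[0.015,-0.005,0,0,0,0],[0.03,-0.01,0,0,0,0]]]'

```text
time_s: 15.2
eef_pos: [488.0, -309.3, 227.1]
ee_rot: [0.002, 0.986, -0.167, -0.001]
force: [-7.9, 1.7, 3.8]
grip_width: 0.531
```

Request:
drive_tool --rows '[[[0.015,-0.005,0,0,0,0],[0.03,-0.01,0,0,0,0]]]'

```text
time_s: 15.45
eef_pos: [490.5, -310.3, 227.2]
ee_rot: [0.001, 0.986, -0.167, -0.002]
force: [-7.8, 2.7, 3.9]
grip_width: 0.534
```

Request:
drive_tool --rows '[[[0.015,-0.005,0,0,0,0],[0.03,-0.01,0,0,0,0]]]'

```text
time_s: 15.7
eef_pos: [493.1, -311.2, 227.3]
ee_rot: [0.001, 0.986, -0.167, -0.003]
force: [-8.7, 1.3, 4.0]
grip_width: 0.533
```

Request:
drive_tool --rows '[[[0.015,-0.005,0,0,-0.003,0],[0.03,-0.01,0,0.001,-0.005,0]]]'

```text
time_s: 15.95
eef_pos: [495.6, -312.3, 227.3]
ee_rot: [-0.0, 0.986, -0.167, -0.001]
force: [-8.7, 0.8, 2.0]
grip_width: 0.527
```

Request:
drive_tool --rows '[[[0.01,-0.004,0,0,-0.001,0],[0.02,-0.007,0,0,-0.002,0]]]'

```text
time_s: 16.2
eef_pos: [497.2, -313.0, 227.2]
ee_rot: [-0.001, 0.986, -0.167, -0.001]
force: [-8.6, 1.7, 2.7]
grip_width: 0.528
```

Request:
drive_tool --rows '[[[0.01,-0.004,0,0,-0.001,0],[0.02,-0.007,0,0,-0.002,0]]]'

```text
time_s: 16.45
eef_pos: [498.8, -313.7, 227.2]
ee_rot: [-0.001, 0.986, -0.167, -0.0]
force: [-6.5, 0.2, 1.9]
grip_width: 0.53
```

Request:
drive_tool --rows '[[[0.01,-0.004,0,0,0,0],[0.015,-0.005,0,0,0,0]]]'

```text
time_s: 16.7
eef_pos: [499.6, -314.1, 227.4]
ee_rot: [-0.002, 0.986, -0.167, -0.002]
force: [-13.8, 3.7, 7.6]
grip_width: 0.53
```

Request:
drive_tool --rows '[[[0.01,-0.004,0,0,0,0],[0.015,-0.005,0,0,0,0]]]'

```text
time_s: 16.95
eef_pos: [500.4, -314.4, 227.6]
ee_rot: [-0.002, 0.986, -0.167, -0.004]
force: [-13.4, 3.9, 7.2]
grip_width: 0.532
```

Force fell at about -3 mm, then rose to 14 N, which looks like the click and then the stop. I'll look before letting go.

```bash
python3 - <<'E'
from h import *
s=ctrl.sense();print(s['eef_pos'],s['force'],s['wrist_torque'],s['ee_rot'],s['grip_width'],s['time_s'])
a=viewer.capture("wrist")[:,:,::-1]
cv2.imwrite("pics/w11z.png",cv2.resize(a[0:250,200:460],None,fx=2.4,fy=2.4,interpolation=cv2.INTER_CUBIC))
E
```

```text
[ 500.439 -314.426  227.583] [-13.353   3.946   7.198] [ 0.456  2.196 -0.16 ] [-0.002  0.986 -0.167 -0.004] 0.532281288952592 16.95
```

View pics/w11z.png

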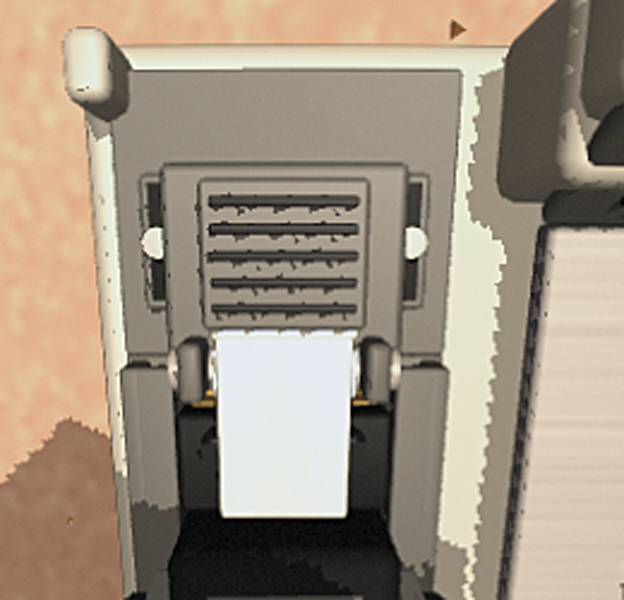

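Request:
drive_tool --rows '[[[0,0,0,0,0,0],[-0.01,0.003,0,0,-0.003,0],[-0.01,0.003,0,0,-0.003,0]]]'

```text
time_s: 17.38
eef_pos: [499.2, -314.2, 227.5]
ee_rot: [-0.003, 0.986, -0.167, -0.002]
force: [-4.2, 0.9, -1.1]
grip_width: 0.532
```

Request:
drive_tool --rows '[[[-0.01,0.003,0,0,0,0],[-0.01,0.003,0,0,0,0]]]'

```text
time_s: 17.62
eef_pos: [498.2, -313.9, 227.5]
ee_rot: [-0.003, 0.986, -0.167, -0.002]
force: [-4.3, 1.7, 1.1]
grip_width: 0.53
```

Request:
drive_tool --rows '[[[-0.01,0.003,0,0,0,0],[-0.01,0.003,0,0,0,0]]]'

```text
time_s: 17.88
eef_pos: [497.3, -313.6, 227.5]
ee_rot: [-0.003, 0.986, -0.167, -0.002]
force: [-1.4, -0.5, -2.1]
grip_width: 0.527
```

Request:
drive_tool --rows '[[[-0.01,0.003,0,0,0,0],[-0.015,0.005,0,0,0,0]]]'

```text
time_s: 18.12
eef_pos: [496.5, -313.3, 227.7]
ee_rot: [-0.002, 0.986, -0.167, 0.0]
force: [9.5, -2.8, -6.3]
grip_width: 0.535
```

Pulling back reverses the force to +9.5 N with no motion, so the catch holds the pack. I'm relaxing the pull and releasing.

Request:
drive_tool --rows '[[[0.01,-0.003,0,0,0,0],[0.01,-0.003,0,0,0,0]]]'

```text
time_s: 18.38
eef_pos: [497.3, -313.5, 227.5]
ee_rot: [-0.003, 0.986, -0.167, -0.001]
force: [-4.2, 0.5, -1.2]
grip_width: 0.533
```

Request:
drive_tool --rows '[[[0,0,0,0,0,0],[0,0,0,0,0,0],[0,0,0,0,0,0],[0,0,0,0,0,0],[0,0,0,0,0,0],[0,0,0,0,0,0]]]' --fingers 1

```text
time_s: 19.12
eef_pos: [497.3, -313.5, 227.5]
ee_rot: [-0.003, 0.986, -0.167, -0.001]
force: [0.2, 0.2, 0.7]
grip_width: 0.996
```

Request:
drive_tool --rows '[[[0,0,0.2,0,0,0],[0,0,0.5,0,0,0],[0,0,0.9,0,0,0],[0,0,1,0,0,0],[0,0,1,0,0,0]]]'

```text
time_s: 19.75
eef_pos: [497.2, -313.4, 327.4]
ee_rot: [-0.002, 0.986, -0.167, -0.0]
force: [-0.2, -0.3, -1.1]
grip_width: 0.999
```

Request:
drive_tool --rows '[[[-0.2,0,0.1,0,0,0],[-0.5,0,0.1,0,0,0],[-0.5,0,0.1,0,0,0]]]'

```text
time_s: 20.12
eef_pos: [446.1, -313.4, 336.2]
ee_rot: [-0.003, 0.986, -0.168, -0.002]
force: [0.7, -0.3, -1.2]
grip_width: 1.0
```

```bash
python3 - <<'E'
from h import *
import pickle
s=ctrl.sense();print(s['eef_pos'],s['force'],s['ee_rot'],s['grip_width'],s['time_s'])
c=viewer.calibration("wrist");a=viewer.capture("wrist")[:,:,::-1]
pickle.dump((c,a),open("w12.pkl","wb"))
cv2.imwrite("pics/w12.png",a)
cv2.imwrite("pics/w12z.png",cv2.resize(a[0:250,200:460],None,fx=2.4,fy=2.4,interpolation=cv2.INTER_CUBIC))
E
```

```text
[ 446.124 -313.418  336.155] [ 0.702 -0.29  -1.2  ] [-0.003  0.986 -0.168 -0.002] 1.0003111310978448 20.125
```

View pics/w12z.png

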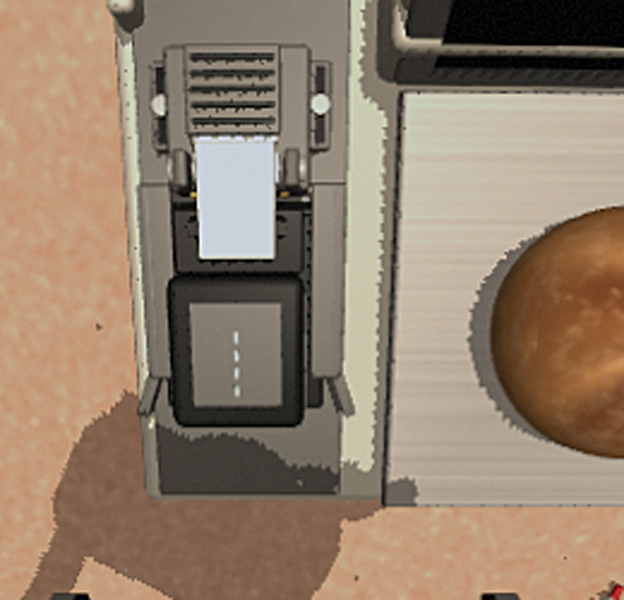

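View pics/w12.png

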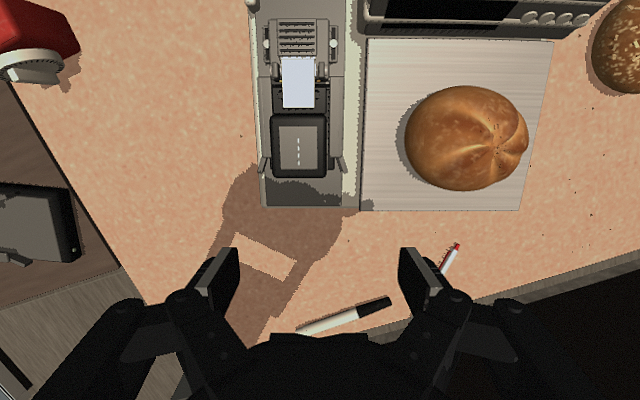

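```bash
python3 - <<'E'
from h import *
import pickle
c,a=pickle.load(open("w12.pkl","rb"))
f=lambda p:(p[0]/2.4+200-.3,p[1]/2.4-.3)
m=np.mean([onz(c,f(p),82) for p in [(190,303),(281,303),(194,409),(282,406)]],0)
N=np.mean([onz(c,f(p),44) for p in [(151,376),(341,376)]],0)
u=np.array([.944,-.330]);v=np.array([.330,.944])
print(m,N,"vs origin",(m[:2]-[512.2,-317.9])@u+12,(m[:2]-[512.2,-317.9])@v,"vs mouth",(m-N)[:2]@u-30+12,(m-N)[:2]@v)
t=viewer.capture("top")[:,:,::-1]
cv2.imwrite("pics/t12.png",t)
print(ctrl.sense()['time_s'])
E
```

```text
[ 495.967 -312.291   82.   ] [ 483.524 -308.467   44.   ] vs origin -5.174765846750866 -0.06168569270026846 vs mouth -4.991382522629266 0.49690395504793866
20.225
```

View pics/t12.png

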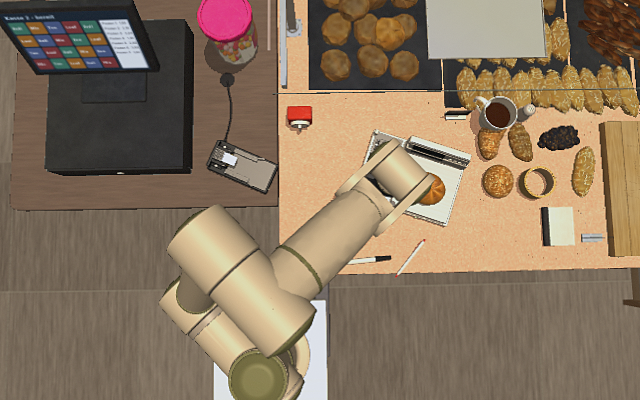

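```bash
python3 - <<'E'
from h import *
print(ctrl.finish_job())
E
```

```text
the job is handed in; nothing more can be done
None
```

The battery pack is latched on the scale, and I handed the job in with the clock at about 20 s of the 72 s; no verdict is reported.

- **Charger:** I pressed the catch with the closed fingertips until the end stop, reading up to about 17 N. The pack jumped out about 16 mm. I gripped it at 50 N and drew it about 70 mm further along the rails until its nose was clear.
- **Scale:** I set the pack down on the open deck and slid it in by feel. The plunger started at pack x of about -17 mm and the push was about 9 N. Near -3 mm it dropped to about 6.5 N, then rose to about 14 N at the stop, where I halted.
- **Latch check:** Before release, pulling back turned the force to +9.5 N and the pack did not follow, so the catch was holding it.
- **After release:** The wrist view puts the pack at about -5 mm along the way in and within 0.5 mm sideways, so it was not thrown back. The fingers are open and well clear.
- **Surroundings:** The roll, timer and marker look unmoved by eye in the last pictures, though the arm partly hides the roll and the marker in the top view.

**Disagreements and limits:**
- The top and wrist views differed by about 2.5 mm on the scale's sideways position; I used the wrist view.
- The gripper tipped by less than half a degree during the final push.
- I could not measure the force between the resting pack and the scale directly.

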